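# Level the shop scale and hold the check weight ready over its pan

### The job

Get the counter scale ready for its check: first turn the orange knob on its stand until the scale platform sits level (red pointer on the green band), without touching the scale itself. Then take the brass bar weight by its black grip, carry it up and over the rack of jars, and hold it about a centimetre above the scale pan, upright, centred on the red rectangle and in line with it, without ever letting it touch the scale. Leave the jars and the round weights where they stand, and finish while still holding the weight there, motionless.

Things in the scene. Friction and masses are not known exactly. Their poses are not given: they have to be found in the camera images.
- pan_mark (a point): the target: centre of the red rectangle (90 x 41 mm outline, printed flat) on the steel pan of the white scale; moves with the scale, 94 mm above the table when level. x: along the rectangle's long side; y: its short side; z: normal of the pan, up. Pan 150 (x) x 170 (y) mm, centred 8 mm to +x; nothing stands above it.
- scale: white counter scale, 180 x 220 mm, with steel pan, and the hinged platform it is fixed on; it tilts as one about its x axis. Origin on the hinge axis, 122 mm to +y of the pan's centre and 42 mm above the table. Level when its z is vertical; at the start the -y end (next to the knob) is 0.055 to 0.125 rad low. It stays where the knob leaves it.
- knob (a joint): angle of the orange tilt knob, rad, growing clockwise seen from above; one rad of it tilts the platform by 0.1 rad (clockwise raises the knob's end of the platform), and the platform is level at 0. Range -1.6 to 1.6. Turning takes about 0.15 N m.
- knob_grip (a point): centre of the top of the orange knob's upright bar grip, 97 mm above the table; the knob turns about the vertical through it. Bar 44 mm long along this point's x, 14 mm thick along its y, 26 mm tall below this point, on a black 48 mm disc. x and y turn with the knob. The knob stands 185 mm from the pan's centre, beyond the scale's -y side, 75 mm clear of the scale's housing (88 mm tall).
- stand: fixed base under the scale: dark steel plate 200 x 370 mm, 14 mm thick, with hinge, knob and, 77 mm to +x of the knob, a white index plate (6 x 50 mm, top 99 mm above the table) that bears the green band. Origin on the table under the centre of the pan when level; axes those of the level scale; -y side is the knob's side. It does not move in a run.
- bar_weight: rectangular brass check weight, about 0.5 kg, lying on the table: bar 80 (x) x 30 (y) x 25 (z) mm with an upright black grip fin on top, 44 mm along x, 14 mm thick along y, from 25 to 52 mm above the underside. Origin: centre of the underside; z up.
- rack: fixed wooden rack 300 (x) x 85 (y) x 60 (z) mm standing on the table between the weights and the scale, origin at the centre of its underside, long side along its x. Three jars stand on it in a row; with them it is 155 mm tall.
- jar0: loose amber jar with red lid and pale label, 60 mm diameter, 95 mm tall, on the rack; origin at the centre of its underside
- jar1: loose reddish-brown jar with red lid, no label, same size, on the rack; origin at the centre of its underside
- jar2: loose amber jar with red lid and pale label, same size, on the rack; origin at the centre of its underside
- round_big: round steel weight with a head, 38 mm diameter, 65 mm tall, loose on the table; origin at the centre of its underside
- round_small: round steel weight with a head, 30 mm diameter, 50 mm tall, loose on the table; origin at the centre of its underside
There are look-alikes about, which are no part of the job. What is shaped like the bar_weight but purple is not meant.

How it is judged:
By the outcome, as a careful person would: the job done as asked, in the order asked, and still so for the second after the job is handed in, while the arm keeps its last pose, push and grip.
It also fails if it takes over 54 s, if anything falls off the work surface, if the arm or the gripper's body presses on something with over 40 N, if the wrist force passes 120 N, or if a joint passes its speed limit or range.

### The arm

A 6-joint arm with a two-finger parallel gripper is mounted at the origin on the work surface. World frame = base frame: x ahead of the robot, y to its left, z up, the work surface at z = 0. Lengths are in mm, angles in rad, forces in N, time in s.
With the tool pointing down it reaches from about 350 to 975 mm from the base axis. Payload 7.1 kg.
Tool frame: the origin (TCP) lies at the very end of the fingers, on their centre line; the grasp point (between the pads) lies 19 mm behind it; z points along the fingers, y is the line along which they close (so a half turn about z gives the same grasp; the last joint's range is limited). The gripper opens to 88 mm and grips with 3 to 60 N. Pads are 20 mm wide; open, the fingers measure 115 mm over their backs; the gripper's body (75 mm by 178 mm) begins 61 mm behind the grasp point.
Start: joints at [1.255, 0.423, 1.63, -0, 1.089, -0.019], TCP at [182.757, 597.666, 222.675] pointing down, gripper open.
Joint ranges: [-3, 3], [-0.9, 2.11], [0.09, 2.58], [-1.31, 4.45], [0.11, 2.69], [-2.54, 2.54]. Speed limits (rad/s): [2.39, 2.39, 3.01, 3.14, 3.14, 3.14].

### API

Orientations are given as a rotation vector (axis times angle).
In Python, from workcell import ctrl, optics gives the robot as it stands.
- The arm moves only by the shell command python3 -m jog 'ROWS'. ROWS is JSON, a list of rows, each a list of 7 numbers: the shift along the tool's x, y, z in units of 40 mm (1.0 is 40 mm), then the turn, a rotation vector about the tool's x, y, z in units of 6 degrees (1.0 is 6 degrees), then the opening, from 0 (shut) to 1 (fully open). A call has 1 to 20 rows; each row shifts and turns the commanded pose from where the row before left it, along the tool's axes as they then stand; what a row does not reach is not made up. A row lasts 1/10 s, in which the tool goes at most 50 mm and 8.59 degrees, less where a joint would pass 70% of its speed; a pose out of reach is approached as far as the arm can. A call is refused whole if a number of a shift passes 1 or a number of a turn 1, either way. A call with a gripper value outside its range is refused whole. The fingers move at their own pace and stop on an object; the grip force is fixed at half the most. Time passes only in rows, so rows that do not move let the fingers close. It gives the time, the measured TCP pose, the force, the opening and the grip force at its end, in the units of the state.
- ctrl.get_obs(): the state, without advancing time (a new reading comes with each control period).
- optics.get_image(name): name is "scene" or "top" or "wrist"; returns the picture (400x640x3 uint8, red, green, blue); there is no depth.
- optics.camera_model(name): a dict with "fov_y" (degrees; the focal length in pixels is half the picture's height over the tangent of half this angle, whatever the lens; pixels are square), "cx", "cy" (the principal point, pixels), "view" (4x4, takes a point from world to camera coordinates); the wrist camera has in their place "hand_eye" (4x4, takes a point from camera to tool coordinates, whose origin is the TCP and whose axes are the flange's). Camera axes: x right, y up, looking along -z (the intrinsics and any distortion apply to the point x, -y, -z); pixel columns grow to the right and rows downward; lengths in mm; the calibration is good to about 2 mm. The wrist camera is an equidistant fisheye: a pixel r from the principal point sees the ray r / f radians off the axis. A picture is of the moment at which its call begins: read the wrist's pose just before it. camera_model takes no time and is no camera call.
- ctrl.close_job(): hands the job in; it is judged then, once.
Trained networks look in the newest picture that a camera, given by its name, has taken for a name from the list of things; names that differ only in an ending like _2 or _b are one class to them, and where a whole thing is asked for, a point or a joint stands for the part that bears it (a point fixed in the world has none). Each returns a list of dicts, best first, with "conf" (0 to 1); they miss things now and then, are a little off and sometimes report something else, mostly with a low value. They report only what shows in the picture. A call takes as long as a camera call. They do not tell look-alikes from the thing itself.
- optics.masks_of(target, camera): "pixels" (400x640 bool, what is visible of it) and "extent" ([centre column, centre row, width, height] in pixels, round what is visible of it).
The state is a dict: "t": time; "qpos": joint angles; "qvel": joint speeds; "joint_torque": joint torques, N m; "ee_pos": TCP position; "orientation": TCP orientation; "ft_force": force on the tool from outside, world axes, zero at the start; "moment": the same for the moment, N m; "width": finger opening in mm; "grasp_force": force on a finger pad.
Only numpy, scipy, OpenCV 4.12 (cv2) and the standard library are available. Lean on these libraries where they do the work, as an engineer would, in place of code of your own. Each camera call takes 0.05 s, during which the arm holds its last target. There are 200 camera calls.

## Working session

There is one attempt and no reset: what is moved stays moved. The work goes in short steps, Python scripts to look and compute and a shell command to move; the robot and the scene stay as the last step left them, time stands still between calls to the robot, and variables do not carry over. Pictures are saved under pics/ and viewed, at most 12 in all, crops included, and the job is handed in when it is done.

```bash
mkdir -p pics; cat > h.py <<'E'
import numpy as np, cv2
from scipy.spatial.transform import Rotation as R
from workcell import ctrl, optics
def ray(cam,u,v,pose=None):
    m=optics.camera_model(cam)
    f=200/np.tan(np.radians(m['fov_y'])/2); a=np.array([(u-m['cx'])/f,(v-m['cy'])/f])
    if cam=='wrist':
        r=np.hypot(*a)+1e-12; d=np.array([*(a/r*np.sin(r)),np.cos(r)])
        d=d*[1,-1,-1]; H=np.array(m['hand_eye']); o=ctrl.get_obs() if pose is None else pose
        Rw=R.from_rotvec(o['orientation']).as_matrix()
        return Rw@H[:3,3]+np.array(o['ee_pos']), Rw@H[:3,:3]@d
    V=np.array(m['view']); d=np.array([a[0],-a[1],-1])
    return -V[:3,:3].T@V[:3,3], V[:3,:3].T@d
def at_z(cam,u,v,z,pose=None):
    p,d=ray(cam,u,v,pose); return p+d*(z-p[2])/d[2]
def proj(cam,P,pose=None):
    m=optics.camera_model(cam); f=200/np.tan(np.radians(m['fov_y'])/2)
    if cam=='wrist':
        o=pose or ctrl.get_obs(); Rw=R.from_rotvec(o['orientation']).as_matrix(); H=np.array(m['hand_eye'])
        c=H[:3,:3].T@(Rw.T@(np.array(P)-o['ee_pos'])-H[:3,3]); c=c*[1,-1,-1]
        r=np.hypot(c[0],c[1]); t=np.arctan2(r,c[2]); return m['cx']+f*t*c[0]/r, m['cy']+f*t*c[1]/r
    V=np.array(m['view']); c=V[:3,:3]@P+V[:3,3]; c=c*[1,-1,-1]
    return m['cx']+f*c[0]/c[2], m['cy']+f*c[1]/c[2]
def shot(cam,name):
    im=optics.get_image(cam); cv2.imwrite(f'pics/{name}.png',cv2.cvtColor(im,cv2.COLOR_RGB2BGR)); return im
E
python3 - <<'E'
from h import *
for c in('top','scene'):
    shot(c,c+'0'); m=optics.camera_model(c); print(c,m['fov_y'],m['cx'],m['cy'],np.round(ray(c,m['cx'],m['cy']),2).tolist())
    for t in('knob_grip','bar_weight','scale','rack','pan_mark','stand'):
        for d in optics.masks_of(t,c)[:3]: print(t,round(d['conf'],2),np.round(d['extent']).tolist())
m=optics.camera_model('wrist');print(m)
o=ctrl.get_obs();print(o['t'],R.from_rotvec(o['orientation']).as_matrix().round(3))
E
```

```text
top 44.1877617654613 319.4685100047811 202.6823778304089 [[419.21, 22.01, 1305.33], [0.08, 0.0, -1.0]]
knob_grip 0.84 [471.0, 214.0, 15.0, 19.0]
bar_weight 0.85 [227.0, 244.0, 21.0, 31.0]
bar_weight 0.75 [184.0, 264.0, 30.0, 25.0]
bar_weight 0.72 [190.0, 209.0, 24.0, 16.0]
scale 0.67 [396.0, 208.0, 100.0, 79.0]
rack 0.62 [296.0, 178.0, 36.0, 119.0]
pan_mark 0.86 [399.0, 213.0, 100.0, 79.0]
stand 0.85 [412.0, 212.0, 142.0, 79.0]
stand 0.7 [295.0, 135.0, 28.0, 29.0]
stand 0.66 [295.0, 219.0, 29.0, 26.0]
scene 47.78623131893167 324.2543107552968 196.2638564021215 [[1316.37, 407.99, 816.96], [-0.68, -0.35, -0.64]]
knob_grip 0.76 [221.0, 154.0, 20.0, 13.0]
bar_weight 0.91 [434.0, 223.0, 27.0, 29.0]
bar_weight 0.84 [484.0, 226.0, 32.0, 29.0]
scale 0.96 [266.0, 184.0, 124.0, 68.0]
rack 0.71 [341.0, 242.0, 85.0, 92.0]
pan_mark 0.67 [268.0, 187.0, 119.0, 70.0]
stand 0.67 [263.0, 190.0, 140.0, 87.0]
{'fov_y': 65.70646984690485, 'cx': 319.00816234624807, 'cy': 197.60737231934993, 'hand_eye': array([[ 1.60247423e-05,  9.66869350e-01,  2.55271736e-01,
         6.89867892e+01],
       [ 9.99999993e-01, -4.48356555e-05,  1.07044671e-04,
         6.17000769e-01],
       [ 1.14943487e-04,  2.55271733e-01, -9.66869344e-01,
        -1.62044200e+02],
       [ 0.00000000e+00,  0.00000000e+00,  0.00000000e+00,
         1.00000000e+00]])}
0.7 [[-0.956  0.292  0.   ]
 [ 0.292  0.956  0.   ]
 [-0.     0.    -1.   ]]
```

View pics/top0.png

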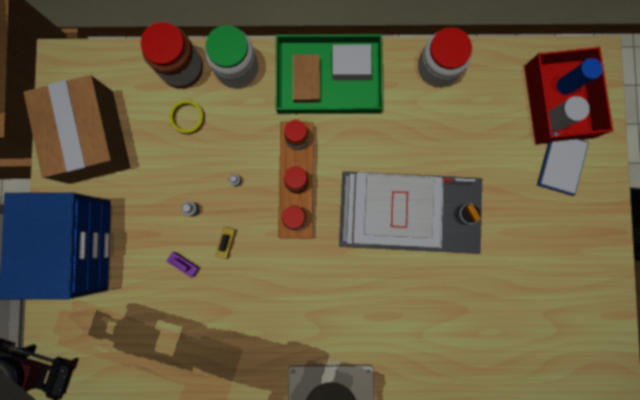

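View pics/scene0.png

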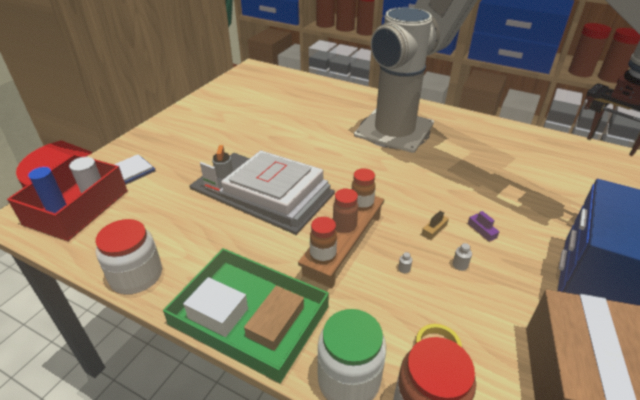

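The top view shows the scale at (395,208), the knob at (470,213), the brass bar at (226,242), its purple look-alike at (183,264) and the rack at (296,180). The pointer and band are near (460,181). Next I'll take the poses from the top camera.

```bash
python3 - <<'E'
from h import *
im=cv2.imread('pics/top0.png'); hsv=cv2.cvtColor(im,cv2.COLOR_BGR2HSV)
def col(lo,hi,box,z,n):
    x0,y0,x1,y1=box; m=np.zeros(im.shape[:2],np.uint8); m[y0:y1,x0:x1]=cv2.inRange(hsv,lo,hi)[y0:y1,x0:x1]
    v,u=np.nonzero(m); P=np.array([at_z('top',a,b,z)[:2] for a,b in zip(u,v)]).astype(np.float32)
    r=cv2.minAreaRect(P); w=np.linalg.svd(P-P.mean(0),full_matrices=False)[2][0]
    print(n,len(P),P.mean(0).round(1),np.round(r[0],1),np.round(r[1],1),round(r[2],1),'pca',np.degrees(np.arctan2(w[1],w[0])).round(1))
col((5,150,100),(20,255,255),(455,198,485,228),97,'knob')
col((0,0,0),(180,255,60),(218,234,236,252),52,'fin')
col((18,130,90),(35,255,255),(212,225,242,262),25,'brass')
col((0,90,90),(8,255,255),(385,185,415,232),90,'mark')
col((170,90,90),(180,255,255),(385,185,415,232),90,'mark2')
col((0,0,0),(180,80,90),(335,165,490,260),14,'stand')
for c in((280,122),(313,122),(313,237),(280,237)):print(at_z('top',*c,60).round())
for n in('jar0','jar1','jar2'):
  for d in optics.masks_of(n,'top')[:3]:print(n,round(d['conf'],2),np.round(d['extent']))
for c in((295,131),(295,179),(292,217)):print(at_z('top',*c,155).round())
a=cv2.resize(im[160:265,330:495],None,fx=4.5,fy=4.5,interpolation=cv2.INTER_CUBIC);cv2.imwrite('pics/c0.png',a)
E
```

```text
knob 96 [ 494.8 -353.7] [ 494.9 -353.5] [42.8 13.4] 28.8 pca -150.3
fin 95 [424.7 268. ] [424.7 267.8] [15.8 39.8] 74.6 pca 164.3
brass 230 [425.4 269.7] [424.8 268.6] [37.1 80.6] 72.1 pca 164.9
mark 107 [ 504.4 -172.3] [ 504.6 -172. ] [39.9 87.7] 86.0 pca 176.3Traceback (most recent call last):
  File "<stdin>", line 12, in <module>
  File "<stdin>", line 6, in col
cv2.error: OpenCV(4.12.0) /io/opencv/modules/imgproc/src/convhull.cpp:143: error: (-215:Assertion failed) total >= 0 && (depth == CV_32F || depth == CV_32S) in function 'convexHull'
```

```bash
python3 -m jog '[[-0.855,-0.517,0,0,0,0,1],[-0.855,-0.517,0,0,0,0,1],[-0.855,-0.517,0,0,0,0,1],[-0.855,-0.517,0,0,0,0,1],[-0.855,-0.517,0,0,0,0,1],[-0.855,-0.517,0,0,0,0,1],[-0.855,-0.517,0,0,0,0,1],[-0.855,-0.517,0,0,0,0,1],[-0.855,-0.517,0,0,0,0,1],[-0.855,-0.517,0,0,0,0,1],[-0.343,-0.9,0,0,0,0,1],[-0.343,-0.9,0,0,0,0,1],[-0.343,-0.9,0,0,0,0,1],[-0.343,-0.9,0,0,0,0,1],[-0.343,-0.9,0,0,0,0,1],[-0.343,-0.9,0,0,0,0,1],[-0.343,-0.9,0,0,0,0,1],[-0.343,-0.9,0,0,0,0,1],[-0.343,-0.9,0,0,0,0,1],[-0.343,-0.9,0,0,0,0,1]]' && python3 -m jog '[[-0.343,-0.9,0,0,0,1,1],[-0.44,-0.87,0,0,0,1,1],[-0.53,-0.82,0,0,0,1,1],[-0.61,-0.76,0,0,0,1,1],[-0.69,-0.69,0,0,0,1,1],[-0.76,-0.61,0,0,0,1,1],[0,0,0,0,0,1,1],[0,0,0,0,0,1,1],[0,0,0,0,0,1,1],[0,0,0,0,0,1,1],[0,0,0,0,0,1,1],[0,0,0,0,0,1,1],[0,0,0,0,0,1,1],[0,0,0,0,0,1,1],[0,0,0,0,0,1,1],[0,0,0,0,0,1,1],[0,0,0,0,0,1,1],[0,0,0,0,0,1,1],[0,0,0,0,0,1,1],[0,0,0,0,0,1,1]]'
cat >> h.py <<'E'
def to(x,y,z,closing):
    "shift in tool axes (units of 40 mm) and turn about tool z (units of 6 deg) from here to there"
    o=ctrl.get_obs(); Rw=R.from_rotvec(o['orientation']).as_matrix()
    s=Rw.T@(np.array([x,y,z])-o['ee_pos'])/40; a=np.degrees(np.arctan2(Rw[1,1],Rw[0,1]))
    t=-((closing-a+180)%360-180)/6
    print('t',o['t'],'pos',np.round(o['ee_pos'],1),'closing',a.round(2),'tilt',Rw[:,2].round(4),'q6',round(o['qpos'][5],2),'-> shift',s.round(3),'turn',t.round(3))
E
python3 - <<'E'
from h import *
to(494.8,-353.7,223,-60.3)
im=shot('wrist','w1')
E
```

```text
t: 2.7
ee_pos: [475.2, -86.1, 223.0]
orientation: [0.465, 3.106, -0.0]
ft_force: [0.8, -0.4, -0.9]
width: 88.0
grasp_force: 0.0
t: 4.7
ee_pos: [491.2, -317.5, 222.7]
orientation: [2.925, 1.145, 0.0]
ft_force: [0.7, -1.1, 0.7]
width: 87.7
grasp_force: 0.0
t 4.7 pos [ 491.2 -317.5  222.7] closing -47.25 tilt [ 1.e-04 -1.e-04 -1.e+00] q6 0.23 -> shift [-0.548  0.725 -0.007] turn 2.174
```

View pics/w1.png

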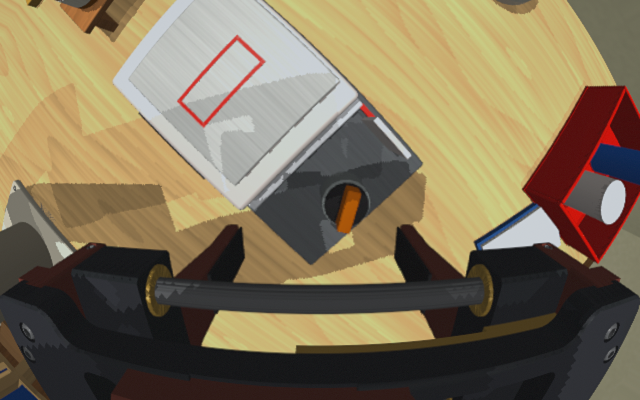

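The wrist view shows the knob at (348,208), the red rectangle around (221,82), and the red pointer at (366,110) beside the white index plate at (390,138). I'll fit the poses from both views.

```bash
python3 - <<'E'
from h import *
from scipy.optimize import least_squares
im=cv2.imread('pics/w1.png'); hsv=cv2.cvtColor(im,cv2.COLOR_BGR2HSV)
o=ctrl.get_obs()
m=np.zeros(im.shape[:2],np.uint8); b=(slice(175,245),slice(320,380))
m[b]=cv2.inRange(hsv,(5,150,60),(20,255,255))[b]
v,u=np.nonzero(m); print('V hist',np.percentile(hsv[v,u,2],[5,25,50,75,95]))
P=np.array([at_z('wrist',a,c,97,o)[:2] for a,c in zip(u,v)]).astype(np.float32)
print('all',cv2.minAreaRect(P))
s=hsv[v,u,2]>np.percentile(hsv[v,u,2],50)*0.9
print('bright',cv2.minAreaRect(P[s]),P[s].mean(0))
def quad(im,box,lo1=(0,120,80)):
    hsv=cv2.cvtColor(im,cv2.COLOR_BGR2HSV); x0,y0,x1,y1=box
    r=(cv2.inRange(hsv,lo1,(8,255,255))|cv2.inRange(hsv,(172,)+lo1[1:],(180,255,255)))
    k=np.zeros_like(r);k[y0:y1,x0:x1]=r[y0:y1,x0:x1]
    c=max(cv2.findContours(k,cv2.RETR_EXTERNAL,cv2.CHAIN_APPROX_NONE)[0],key=cv2.contourArea)
    q=cv2.approxPolyDP(c,0.04*cv2.arcLength(c,True),True)[:,0].astype(float); return q
qw=quad(im,(170,28,275,135)); qt=quad(cv2.imread('pics/top0.png'),(385,185,415,232),(0,80,80)); print(qw.tolist(),qt.tolist())
C=np.array([[sx*45,sy*20.5-122,52] for sx,sy in((1,1),(1,-1),(-1,-1),(-1,1))])
def model(p):
    x,y,yaw,t=p; H=R.from_euler('z',yaw).apply([0,122,0])+[x,y,42]
    return (R.from_euler('z',yaw)*R.from_euler('x',t)).apply(C)+H   # x,y = level mark
def order(q,cam,p):
    M=[proj(cam,c,o) for c in model(p)]; return np.array([q[np.argmin(np.hypot(*(q-a).T))] for a in M])
p0=[504.4,-172.3,-0.065,0.08]
w,t=order(qw,'wrist',p0),order(qt,'top',p0)
f=lambda p:np.r_[np.ravel(np.array([proj('wrist',c,o) for c in model(p)])-w),np.ravel(np.array([proj('top',c) for c in model(p)])-t)]
for g in(f,lambda p:f(p)[:8]):
    r=least_squares(g,p0); print('fit',r.x.round(4),r.fun.round(1))
E
```

```text
V hist [ 76. 101. 149. 170. 172.]
all ((497.15985107421875, -350.42340087890625), (47.55269241333008, 17.559621810913086), 28.191810607910156)
bright ((495.2273254394531, -353.02496337890625), (41.64445114135742, 13.014585494995117), 29.279111862182617) [ 495.19998 -353.23932]
[[237.0, 35.0], [177.0, 101.0], [203.0, 126.0], [264.0, 61.0]] [[393.0, 191.0], [391.0, 226.0], [406.0, 227.0], [407.0, 192.0]]
fit [ 5.063469e+02 -1.676861e+02 -6.160000e-02  6.460000e-02] [-0.4 -0.5  1.2  0.5  0.3  1.5 -0.6 -0.1 -1.9 -1.   0.4 -1.  -0.2  0.2
 -1.5  0.2]
fit [ 5.061186e+02 -1.645988e+02 -6.210000e-02  9.810000e-02] [-0.8 -0.3  0.6  0.6  0.6  0.5 -0.4 -0.8]
```

```bash
python3 - <<'E'
from h import *
to(495.1,-353.3,75,-60.6)
E
```

```text
t 4.75 pos [ 491.3 -317.5  222.8] closing -47.54 tilt [ 1.e-04 -1.e-04 -1.e+00] q6 0.24 -> shift [-0.533  0.724  3.694] turn 2.176
```

```bash
python3 -m jog '[[-0.266,0.362,0,0,0,0,0.6],[-0.266,0.362,0,0,0,0,0.6],[0,0,0,0,0,0.73,0.6],[0,0,0,0,0,0.73,0.6],[0,0,0,0,0,0.72,0.6],[0,0,0.8,0,0,0,0.6],[0,0,0.8,0,0,0,0.6],[0,0,0.8,0,0,0,0.6],[0,0,0.5,0,0,0,0.6],[0,0,0,0,0,0,0.6],[0,0,0,0,0,0,0.6]]'; python3 - <<'E'
from h import *
to(495.1,-353.3,75,-60.6)
E
```

```text
t: 5.85
ee_pos: [495.6, -354.4, 106.7]
orientation: [3.035, 0.811, -0.0]
ft_force: [-0.2, -0.7, -0.3]
width: 53.1
grasp_force: 0.0
t 5.85 pos [ 495.6 -354.4  106.7] closing -60.07 tilt [-0.e+00 -1.e-04 -1.e+00] q6 0.41 -> shift [ 0.003 -0.031  0.793] turn 0.088
```

```bash
python3 -m jog '[[0,-0.03,0.4,0,0,0.09,0.6],[0,0,0.4,0,0,0,0.6],[0,0,0,0,0,0,0.6],[0,0,0,0,0,0,0.1],[0,0,0,0,0,0,0],[0,0,0,0,0,0,0],[0,0,0,0,0,0,0],[0,0,0,0,0,0,0]]' && python3 -m jog '[[0,0,0,0,0,0.5,0],[0,0,0,0,0,0.5,0],[0,0,0,0,0,0.5,0],[0,0,0,0,0,0.5,0],[0,0,0,0,0,0.5,0],[0,0,0,0,0,0.5,0],[0,0,0,0,0,0.5,0],[0,0,0,0,0,0.5,0],[0,0,0,0,0,0.5,0],[0,0,0,0,0,0.5,0],[0,0,0,0,0,0.5,0],[0,0,0,0,0,0,0],[0,0,0,0,0,0,0]]'; python3 - <<'E'
from h import *
to(495.1,-353.3,75,-93.6)
im=shot('wrist','w2'); s=shot('scene','s2'); print(ctrl.get_obs()['moment'])
u,v=proj('scene',[495,-354,97]); print(u,v)
a=cv2.cvtColor(np.vstack([cv2.resize(im[60:240,200:520],(760,428)),cv2.resize(s[130:180,180:330],(760,253),interpolation=cv2.INTER_CUBIC)])[:600+81],cv2.COLOR_RGB2BGR)
cv2.imwrite('pics/c2.png',cv2.resize(a,(669,600)))
E
```

```text
t: 6.65
ee_pos: [495.0, -352.3, 75.0]
orientation: [3.038, 0.797, 0.001]
ft_force: [1.4, -2.4, 0.6]
width: 16.0
grasp_force: 2.8
t: 7.95
ee_pos: [495.7, -353.5, 75.1]
orientation: [3.138, -0.099, 0.003]
ft_force: [1.1, -5.2, -2.2]
width: 13.7
grasp_force: 30.0
t 7.95 pos [ 495.7 -353.5   75.1] closing -93.6 tilt [ 0.0021 -0.0024 -1.    ] q6 1.0 -> shift [-0.015 -0.004  0.003] turn 0.001
[-0.84696799 -0.06425194 -0.11192408]
219.170676119811 148.56631315806823
```

View pics/c2.png

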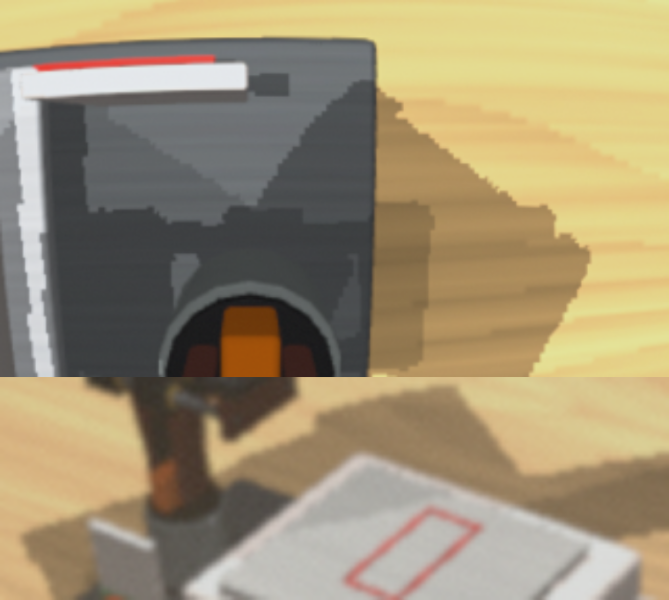

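The wrist crop shows the red pointer lying along the far (+x) face of the white index plate. The scene crop cuts off that face at its lower left, so I'll enlarge that part.

```bash
python3 - <<'E'
import cv2,numpy as np
f=lambda n:cv2.resize(cv2.imread(f'pics/{n}.png')[155:200,185:245],(780,585),interpolation=cv2.INTER_CUBIC)
a=np.vstack([f('scene0'),f('s2')]);cv2.imwrite('pics/c3.png',cv2.resize(a,(400,600)))
E
```

```text
(no output)
```

View pics/c3.png

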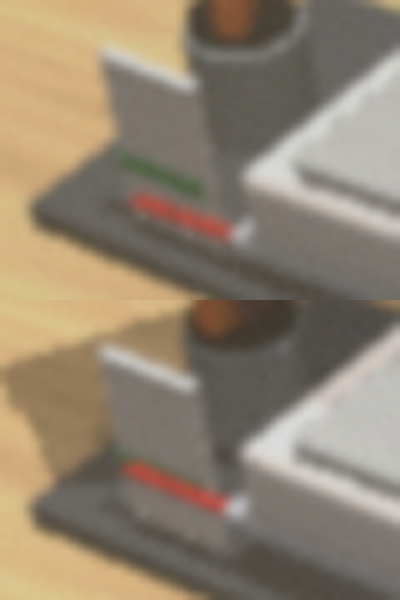

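The pointer has risen from well below the green band to almost on it. It may still sit slightly low, and parallax confuses the reading, so I'll quantify it by triangulating.

```bash
python3 - <<'E'
from h import *
yaw=-0.0620; S=R.from_euler('z',yaw).as_matrix(); K=np.array([495.2,-353.4,0])
o=ctrl.get_obs()
def plane(cam,u,v,X):   # intersect with stand-frame plane x=X (from the knob)
    p,d=ray(cam,u,v,o); p=S.T@(p-K); d=S.T@d; return p+d*(X-p[0])/d[0]
def pts(f,lo,hi,box):
    im=cv2.imread(f'pics/{f}.png'); h=cv2.cvtColor(im,cv2.COLOR_BGR2HSV); x0,y0,x1,y1=box
    m=cv2.inRange(h,lo,hi)
    if lo[0]==0: m|=cv2.inRange(h,(170,)+lo[1:],(180,255,255))
    v,u=np.nonzero(m[y0:y1,x0:x1]); return u+x0,v+y0
for f in('scene0','s2'):
    for n,lo,hi in(('green',(40,50,20),(90,255,255)),('red',(0,90,60),(8,255,255))):
        u,v=pts(f,lo,hi,(190,165,232,192))
        if len(u)==0: print(f,n,'none');continue
        for X in(80,84,88):
            Q=np.array([plane('scene',a,b,X) for a,b in zip(u,v)])
            print(f,n,X,len(u),'y',Q[:,1].min().round(1),Q[:,1].max().round(1),'z',Q[:,2].mean().round(2),Q[:,2].min().round(1),Q[:,2].max().round(1))
# wrist: red strip and plate top
u,v=pts('w2',(0,120,80),(8,255,255),(205,70,320,110))
for c in(230,250,270,290):
    r=v[u==c]; 
    if len(r): print('wrist red col',c,r.min(),r.max(),[np.round(S.T@(at_z('wrist',c,r.min()-.5,z,o)-K),1).tolist() for z in(50,60)])
im=cv2.imread('pics/w2.png');print('w col 260 grey',im[80:115,260].tolist())
for X,Y in((74,-25),(74,25),(80,-25),(80,25)): print('plate top proj',np.round(proj('wrist',S@[X,Y,99]+K,o),1),np.round(proj('scene',S@[X,Y,99]+K),1))
E
```

```text
scene0 green 80 23 y -0.6 41.5 z 42.4 38.7 46.4
scene0 green 84 23 y 4.1 46.0 z 46.88 43.2 50.8
scene0 green 88 23 y 8.8 50.4 z 51.35 47.7 55.3
scene0 red 80 43 y 2.6 53.0 z 23.49 16.8 30.3
scene0 red 84 43 y 7.3 57.4 z 28.07 21.4 34.8
scene0 red 88 43 y 11.9 61.7 z 32.66 26.0 39.4
s2 green none
s2 red 80 42 y -1.4 55.9 z 38.46 33.1 45.1
s2 red 84 42 y 3.3 60.2 z 42.96 37.6 49.5
s2 red 88 42 y 8.0 64.6 z 47.45 42.1 54.0
wrist red col 230 90 92 [[89.7, 54.6, 50.0], [88.7, 51.8, 60.0]]
wrist red col 250 89 91 [[89.6, 42.0, 50.0], [88.6, 39.8, 60.0]]
wrist red col 270 87 90 [[90.3, 29.6, 50.0], [89.2, 28.1, 60.0]]
wrist red col 290 87 89 [[89.9, 17.5, 50.0], [88.9, 16.6, 60.0]]
w col 260 grey [[90, 96, 99], [101, 98, 94], [112, 109, 105], [117, 115, 110], [118, 115, 111], [118, 116, 109], [120, 116, 113], [109, 108, 158], [79, 85, 220], [65, 73, 232], [69, 77, 225], [128, 133, 187], [230, 234, 227], [237, 233, 228], [235, 232, 228], [235, 231, 228], [235, 231, 228], [235, 232, 228], [234, 231, 228], [234, 231, 228], [235, 231, 228], [235, 232, 228], [235, 233, 229], [221, 223, 219], [127, 129, 133], [84, 86, 91], [84, 85, 90], [88, 89, 94], [88, 90, 93], [89, 91, 93], [107, 106, 105], [119, 116, 112], [120, 116, 113], [119, 116, 112], [118, 115, 111]]
plate top proj [375.9 111.2] [194.4 158.1]
plate top proj [263.7 111.2] [208.  163.6]
plate top proj [376.   97.9] [192.8 159.1]
plate top proj [263.6  98. ] [206.5 164.7]
```

By triangulation the pointer is at about 43.6 mm and the band centre at about 42.4 mm. The grip bar lies along the stand's x, which also says level. I'll release, lift and recheck from above.

```bash
python3 -m jog '[[0,0,0,0,0,0,0.5],[0,0,0,0,0,0,0.5],[0,0,0,0,0,0,0.5],[0,0,0,0,0,0,0.5],[0,0,-0.5,0,0,0,0.6],[0,0,-1,0,0,0,0.8],[0,0,-1,0,0,0,1],[0,0,-1,0,0,0,1],[-1,0,-0.5,0,0,0,1],[0,0,0,0,0,0,1],[0,0,0,0,0,0,1],[0,0,0,0,0,0,1]]'; python3 - <<'E'
from h import *
to(424.7,268,260,74.5)
o=ctrl.get_obs(); im=shot('wrist','w4'); shot('scene','s4'); shot('top','t4')
E
python3 - <<'E'
from h import *
a=cv2.imread('pics/s4.png')[155:200,185:245]; a=cv2.resize(a,(480,360),interpolation=cv2.INTER_CUBIC)
w=cv2.resize(cv2.imread('pics/w4.png'),(384,240)); b=np.zeros((600,480,3),np.uint8); b[:360]=a; b[360:,:384]=w; cv2.imwrite('pics/c4.png',b)
E
```

```text
t: 9.25
ee_pos: [455.1, -349.4, 233.8]
orientation: [-3.139, 0.099, 0.001]
ft_force: [-0.0, 0.2, 0.1]
width: 88.0
grasp_force: 0.0
t 9.25 pos [ 455.1 -349.4  233.8] closing -93.62 tilt [-6.e-04  7.e-04 -1.e+00] q6 0.96 -> shift [ -1.734 -15.357  -0.642] turn -28.021
```

View pics/c4.png

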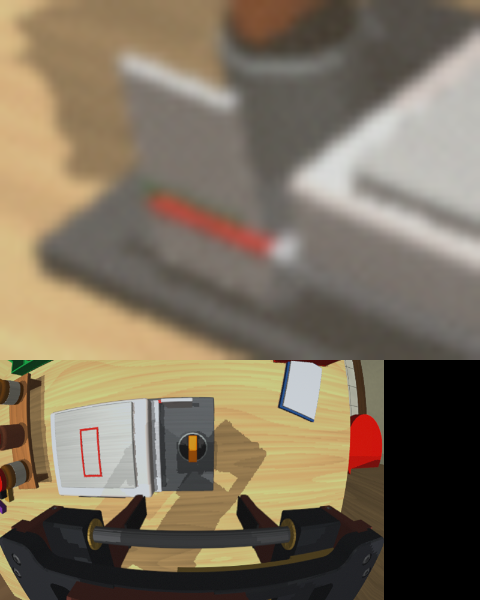

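The pointer sits just on or below the green band, which still shows along its top edge as the parallax predicts. I'll check the knob bar's angle and the tilt numerically.

```bash
python3 - <<'E'
from h import *
from scipy.optimize import least_squares
o=ctrl.get_obs()
im=cv2.imread('pics/w4.png'); hsv=cv2.cvtColor(im,cv2.COLOR_BGR2HSV)
m=cv2.inRange(hsv,(5,150,120),(20,255,255)); m[:110]=0;m[180:]=0;m[:,:290]=0;m[:,350:]=0
v,u=np.nonzero(m); P=np.array([at_z('wrist',a,b,97,o)[:2] for a,b in zip(u,v)]).astype(np.float32); print('knob',cv2.minAreaRect(P),P.mean(0))
def quad(f,box,lo1):
    im=cv2.imread(f'pics/{f}.png');hsv=cv2.cvtColor(im,cv2.COLOR_BGR2HSV); x0,y0,x1,y1=box
    r=(cv2.inRange(hsv,lo1,(8,255,255))|cv2.inRange(hsv,(172,)+lo1[1:],(180,255,255)))
    k=np.zeros_like(r);k[y0:y1,x0:x1]=r[y0:y1,x0:x1]
    v,u=np.nonzero(k); return u,v
# area-based fit: outline edge distance in the stand plane for given pose
C=lambda p,q: None
def f(p,obs):
    x,y,yaw,t=p; Rz=R.from_euler('z',yaw); Rs=(Rz*R.from_euler('x',t)).as_matrix(); H=Rz.apply([0,122,0])+[x,y,42]
    out=[]
    for p0,D,w in obs:
        a=Rs.T@(p0-H); d=D@Rs; q=a+d*((52-a[2])/d[:,2:]); X=np.abs(q[:,0]);Y=np.abs(q[:,1]+122)
        e=np.where((X-44.25)/1>(Y-19.75),X-44.25,Y-19.75)
        out.append(e*w)
    return np.concatenate(out)
def obs(f_,cam,box,lo,o):
    u,v=quad(f_,box,lo); rs=[ray(cam,a,b,o) for a,b in zip(u,v)]; return rs[0][0],np.array([r[1] for r in rs]),1/np.sqrt(len(u))
w4=obs('w4','wrist',(120,105,185,215),(0,120,80),o); t4=obs('t4','top',(385,185,415,232),(0,80,80),o); s4=obs('s4','scene',(245,150,295,185),(0,60,60),o)
for n,ob in(('w',[w4]),('wt',[w4,t4]),('wts',[w4,t4,s4])):
    r=least_squares(f,[505,-168,-.062,0.02],args=(ob,),loss='soft_l1'); print(n,len(ob[-1][1]),r.x.round(4),np.sqrt(2*r.cost).round(2))
    r=least_squares(lambda p:f([*p,0],ob),[505,-168,-.062]); print('   level',r.x.round(4),np.sqrt(2*r.cost).round(2))
E
```

```text
knob ((496.0145568847656, -352.7733154296875), (12.541909217834473, 41.94093704223633), 86.62358093261719) [ 496.49698 -353.0201 ]
w 591 [ 5.053584e+02 -1.636503e+02 -5.520000e-02  3.560000e-02] 1.55
   level [ 5.054443e+02 -1.680806e+02 -5.450000e-02] 1.58
wt 118 [ 5.054717e+02 -1.696876e+02 -5.760000e-02 -1.160000e-02] 2.31
   level [ 5.055532e+02 -1.687795e+02 -5.650000e-02] 2.41
wts 97 [ 5.054438e+02 -1.691307e+02 -5.470000e-02 -5.200000e-03] 3.03
   level [ 5.052156e+02 -1.688957e+02 -5.120000e-02] 3.1
```

```bash
python3 -m jog '[[-0.108,-0.96,-0.04,0,0,0,1],[-0.108,-0.96,-0.04,0,0,0,1],[-0.108,-0.96,-0.04,0,0,0,1],[-0.108,-0.96,-0.04,0,0,0,1],[-0.108,-0.96,-0.04,0,0,0,1],[-0.108,-0.96,-0.04,0,0,0,1],[-0.108,-0.96,-0.04,0,0,0,1],[-0.108,-0.96,-0.04,0,0,0,1],[-0.108,-0.96,-0.04,0,0,0,1],[-0.108,-0.96,-0.04,0,0,0,1],[-0.108,-0.96,-0.04,0,0,0,1],[-0.108,-0.96,-0.04,0,0,0,1],[-0.108,-0.96,-0.04,0,0,0,1],[-0.108,-0.96,-0.04,0,0,0,1],[-0.108,-0.96,-0.04,0,0,0,1],[-0.108,-0.96,-0.04,0,0,0,1],[0,0,0,0,0,-1,1],[0,0,0,0,0,-1,1],[0,0,0,0,0,-1,1],[0,0,0,0,0,-1,1]]' && python3 -m jog '[[0,0,0,0,0,-1,1],[0,0,0,0,0,-1,1],[0,0,0,0,0,-1,1],[0,0,0,0,0,-1,1],[0,0,0,0,0,-1,1],[0,0,0,0,0,-1,1],[0,0,0,0,0,-1,1],[0,0,0,0,0,-1,1],[0,0,0,0,0,-1,1],[0,0,0,0,0,-1,1],[0,0,0,0,0,-1,1],[0,0,0,0,0,-1,1],[0,0,0,0,0,-1,1],[0,0,0,0,0,-1,1],[0,0,0,0,0,-1,1],[0,0,0,0,0,-1,1],[0,0,0,0,0,-1,1],[0,0,0,0,0,-1,1],[0,0,0,0,0,-1,1],[0,0,0,0,0,-1,1]]' && python3 -m jog '[[0,0,0,0,0,-1,1],[0,0,0,0,0,-1,1],[0,0,0,0,0,-1,1],[0,0,0,0,0,-1,1],[0,0,0,0,0,0,1],[0,0,0,0,0,0,1]]'; python3 - <<'E'
from h import *
to(424.7,268,260,74.5)
o=ctrl.get_obs(); shot('wrist','w5'); im=cv2.imread('pics/w5.png'); hsv=cv2.cvtColor(im,cv2.COLOR_BGR2HSV)
u0,v0=map(int,proj('wrist',[424.7,268,40],o)); print(u0,v0)
for n,lo,hi,z in(('fin',(0,0,0),(180,255,60),52),('brass',(15,110,60),(35,255,255),25)):
    m=np.zeros(im.shape[:2],np.uint8); b=(slice(v0-50,v0+40),slice(u0-60,u0+60)); m[b]=cv2.inRange(hsv,lo,hi)[b]
    m[230:]=0
    c=max(cv2.findContours(m,0,1)[0],key=cv2.contourArea)[:,0]
    P=np.array([at_z('wrist',a,d,z,o)[:2] for a,d in c]).astype(np.float32); print(n,len(c),np.round(cv2.minAreaRect(P)[0],1),np.round(cv2.minAreaRect(P)[1:][0],1),cv2.minAreaRect(P)[2])
E
```

```text
t: 11.4
ee_pos: [424.6, 268.4, 259.4]
orientation: [3.09, 0.564, -0.002]
ft_force: [-0.1, -0.1, 0.2]
width: 87.6
grasp_force: 0.0
t: 13.4
ee_pos: [424.7, 268.2, 259.5]
orientation: [-1.058, -2.957, 0.002]
ft_force: [0.2, 0.3, -0.1]
width: 87.6
grasp_force: 0.0
t: 14.0
ee_pos: [424.7, 268.1, 259.8]
orientation: [-0.431, -3.111, 0.001]
ft_force: [0.6, -0.1, -0.3]
width: 88.0
grasp_force: 0.0
t 14.0 pos [424.7 268.1 259.8] closing 74.23 tilt [-8.e-04 -4.e-04 -1.e+00] q6 -0.76 -> shift [-0.001 -0.002 -0.006] turn -0.045
318 173
fin 86 [423.8 272.6] [12.3 44.4] 74.28950500488281
brass 550 [420.5 267.5] [161.8 119.4] 74.25540161132812
```

View pics/w5.png

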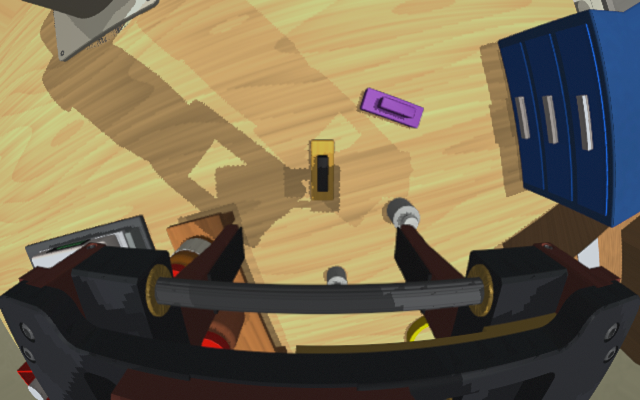

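The brass bar with its black fin is at (322,174), the purple look-alike at (392,107), and the round weights at (403,213) and (337,277). I'll lower to about 120 mm and measure again.

```bash
python3 -m jog '[[0,0.05,0.85,0,0,0,0.6],[0,0.05,0.85,0,0,0,0.5],[0,0,0.85,0,0,0,0.5],[0,0,0.85,0,0,0,0.5],[0,0,0,0,0,0,0.5],[0,0,0,0,0,0,0.5]]'; python3 - <<'E'
from h import *
for n,u,v in(('big',403,213),('small',337,277)):
    pass
to(424.7,270,28,74.3)
o=ctrl.get_obs(); shot('wrist','w6'); im=cv2.imread('pics/w6.png'); hsv=cv2.cvtColor(im,cv2.COLOR_BGR2HSV)
u0,v0=map(int,proj('wrist',[424.7,270,40],o)); print(u0,v0)
for n,lo,hi,z in(('fin',(0,0,0),(180,255,60),52),('brass',(15,150,60),(35,255,255),25)):
    m=np.zeros(im.shape[:2],np.uint8); b=(slice(max(v0-60,0),v0+55),slice(u0-40,u0+40)); m[b]=cv2.inRange(hsv,lo,hi)[b]
    for c in sorted(cv2.findContours(m,0,1)[0],key=cv2.contourArea)[-2:]:
        c=c[:,0]; P=np.array([at_z('wrist',a,d,z,o)[:2] for a,d in c]).astype(np.float32); r=cv2.minAreaRect(P);print(n,len(c),c.min(0),c.max(0),np.round(r[0],1),np.round(r[1],1),round(r[2],1))
E
```

```text
t: 14.65
ee_pos: [425.8, 271.8, 124.4]
orientation: [-0.428, -3.111, 0.001]
ft_force: [-0.6, 1.2, 0.6]
width: 45.3
grasp_force: 0.0
t 14.65 pos [425.8 271.8 124.4] closing 74.32 tilt [-1.2e-03 -7.0e-04 -1.0e+00] q6 -0.75 -> shift [ 0.012 -0.047  2.409] turn 0.003
316 201
fin 58 [276 228] [279 255] [446. 231.] [ 2.5 24.4] 71.6
fin 137 [311 174] [327 230] [423. 273.] [12.9 45.8] 74.3
brass 232 [302 150] [336 238] [424.1 272.6] [29.2 79.7] 74.2
```

View pics/w6.png

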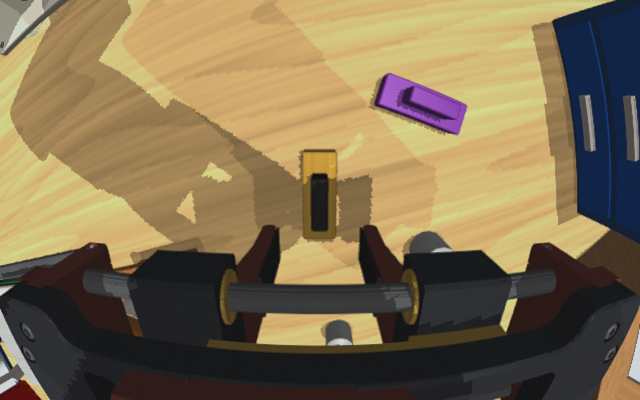

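```bash
python3 -m jog '[[0.05,0,0.8,0,0,0,0.5],[0,0,0.8,0,0,0,0.5],[0,0,0.6,0,0,0,0.5],[0,0,0.2,0,0,0,0.5],[0,0,0,0,0,0,0.5],[0,0,0,0,0,0,0],[0,0,0,0,0,0,0],[0,0,0,0,0,0,0],[0,0,0,0,0,0,0],[0,0,0,0,0,0,0],[0,0,-0.25,0,0,0,0],[0,0,-0.5,0,0,0,0],[0,0,-1,0,0,0,0],[0,0,-1,0,0,0,0],[0,0,-1,0,0,0,0],[0,0,-1,0,0,0,0],[0,0,-0.75,0,0,0,0],[0,0,0,0,0,0,0],[0,0,0,0,0,0,0]]'; python3 - <<'E'
from h import *
to(505.4,-168.5,290,86.8); o=ctrl.get_obs(); print(o['width'],o['grasp_force'],o['ft_force'])
im=shot('wrist','w7'); c=cv2.imread('pics/w7.png')
E
```

```text
t: 16.6
ee_pos: [423.3, 271.9, 247.8]
orientation: [-0.427, -3.112, 0.0]
ft_force: [-0.5, 0.2, -4.6]
width: 13.9
grasp_force: 30.0
t 16.6 pos [423.3 271.9 247.8] closing 74.38 tilt [-2.e-04 -2.e-04 -1.e+00] q6 -0.75 -> shift [ -4.942 -10.051  -1.053] turn -2.07
13.908336081268617 29.98530864715576 [-0.47404019  0.19941332 -4.60788744]
```

View pics/w7.png

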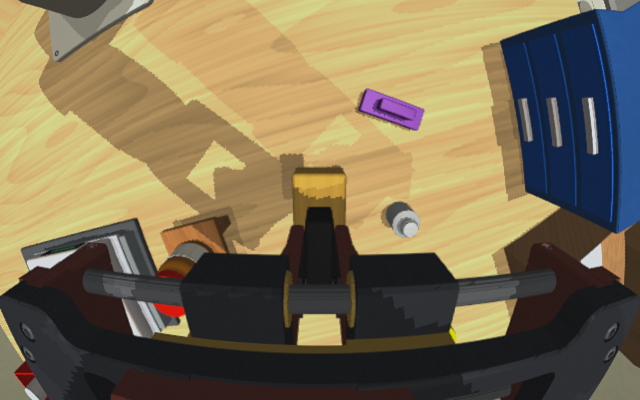

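The bar is held squarely in the fingers and everything else is undisturbed. Now I'll carry it over the rack, stopping short of the pan to measure the mark with the wrist camera.

```bash
python3 -m jog '[[0,0,-0.3,0,0,0,0],[-0.412,-0.838,-0.03,0,0,0,0],[-0.412,-0.838,-0.03,0,0,0,0],[-0.412,-0.838,-0.03,0,0,0,0],[-0.412,-0.838,-0.03,0,0,0,0],[-0.412,-0.838,-0.03,0,0,0,0],[-0.412,-0.838,-0.03,0,0,0,0],[-0.412,-0.838,-0.03,0,0,0,0],[-0.412,-0.838,-0.03,0,0,0,0],[-0.412,-0.838,-0.03,0,0,-0.5,0],[-0.457,-0.814,-0.03,0,0,-0.5,0],[0,0,0,0,0,-0.5,0],[0,0,0,0,0,-0.5,0],[0,0,0,0,0,0,0],[0,0,0,0,0,0,0],[0,0,0,0,0,0,0]]'; python3 - <<'E'
from h import *
to(505.4,-168.5,132,86.8); o=ctrl.get_obs(); print(o['width'],o['grasp_force'])
shot('wrist','w8')
Rw=R.from_rotvec(o['orientation']).as_matrix()
for dx in(0,):
    for c in((40,15,3),(40,-15,3),(-40,-15,3),(40,15,28),(40,-15,28)): print(c,np.round(proj('wrist',np.array(o['ee_pos'])+Rw@np.array(c,float),o),1))
E
```

```text
t: 18.25
ee_pos: [496.0, -93.7, 271.9]
orientation: [-0.1, -3.139, -0.0]
ft_force: [-0.2, 0.1, -4.3]
width: 13.6
grasp_force: 30.0
t 18.25 pos [496.  -93.7 271.9] closing 86.34 tilt [-9.e-04  2.e-04 -1.e+00] q6 -1.72 -> shift [-0.357 -1.853  3.498] turn -0.077
13.563385643095645 29.99723106622696
(40, 15, 3) [345.9 171.4]
(40, -15, 3) [290.5 171.4]
(-40, -15, 3) [294.4 298. ]
(40, 15, 28) [342.5 164.4]
(40, -15, 28) [294.1 164.4]
```

View pics/w8.png

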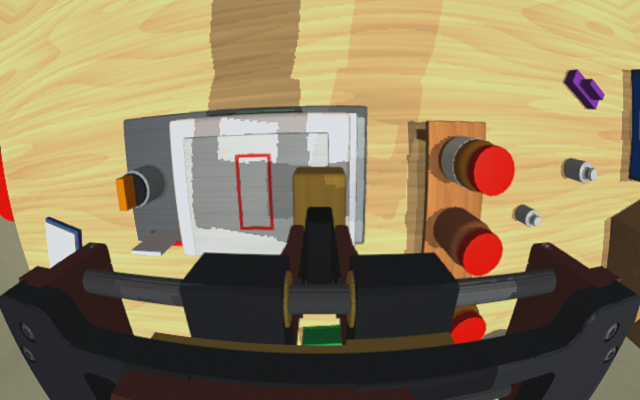

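The full red rectangle is visible around (254,191), next to the held bar at (319,190). I'll measure the mark and the bar's pose in the hand.

```bash
python3 - <<'E'
from h import *
o=ctrl.get_obs(); im=cv2.imread('pics/w8.png'); hsv=cv2.cvtColor(im,cv2.COLOR_BGR2HSV)
r=cv2.inRange(hsv,(0,130,80),(8,255,255))|cv2.inRange(hsv,(172,130,80),(180,255,255)); k=np.zeros_like(r); k[145:240,225:285]=r[145:240,225:285]
c=max(cv2.findContours(k,0,1)[0],key=cv2.contourArea)[:,0]; print(c.min(0),c.max(0))
for z in(90,94,98):
    P=np.array([at_z('wrist',a,b,z,o)[:2] for a,b in c]).astype(np.float32); q=cv2.minAreaRect(P); print(z,np.round(q[0],1),np.round(q[1],1),round(q[2],2))
m=cv2.inRange(hsv,(15,110,40),(35,255,255)); 
for row in(165,167,168,169,170,172,174,178,182,190,200,210,220): 
    u=np.nonzero(m[row,270:370])[0]+270; print(row,(u.min(),u.max(),len(u)) if len(u) else None,hsv[row,318].tolist())
E
```

```text
[235 154] [273 229]
90 [ 507.1 -169.5] [40.9 90.4] 86.85
94 [ 506.2 -168.5] [40.4 89.3] 86.85
98 [ 505.3 -167.6] [40.  88.3] 86.85
165 (np.int64(367), np.int64(369), 3) [60, 6, 212]
167 (np.int64(328), np.int64(369), 4) [19, 69, 93]
168 (np.int64(297), np.int64(369), 48) [20, 163, 75]
169 (np.int64(297), np.int64(369), 49) [19, 157, 78]
170 (np.int64(296), np.int64(369), 50) [20, 163, 78]
172 (np.int64(295), np.int64(369), 51) [20, 157, 78]
174 (np.int64(294), np.int64(369), 54) [20, 166, 106]
178 (np.int64(293), np.int64(369), 56) [20, 171, 127]
182 (np.int64(293), np.int64(369), 57) [20, 169, 127]
190 (np.int64(293), np.int64(369), 57) [20, 168, 126]
200 (np.int64(293), np.int64(369), 57) [20, 169, 125]
210 (np.int64(294), np.int64(369), 33) [120, 36, 21]
220 (np.int64(294), np.int64(344), 24) [150, 13, 20]
```

```bash
python3 - <<'E'
from h import *
to(504.9,-168.5,133,86.85)
E
python3 -m jog '[[-0.17,-0.6,0,0,0,-0.08,0],[-0.17,-0.6,0,0,0,0,0],[0,-0.65,0,0,0,0,0],[0,0,0.6,0,0,0,0],[0,0,0.6,0,0,0,0],[0,0,0.6,0,0,0,0],[0,0,0.6,0,0,0,0],[0,0,0.3,0,0,0,0],[0,0,0,0,0,0,0],[0,0,0,0,0,0,0],[0,0,0,0,0,0,0]]'; python3 - <<'E'
from h import *
to(504.9,-168.5,133,86.85)
E
```

```text
t 18.3 pos [496.1 -93.6 272. ] closing 86.36 tilt [-6.e-04  1.e-04 -1.e+00] q6 -1.72 -> shift [-0.341 -1.854  3.476] turn -0.081
t: 19.4
ee_pos: [506.5, -168.9, 165.5]
orientation: [0.086, 3.138, -0.001]
ft_force: [0.4, 0.7, -4.0]
width: 13.6
grasp_force: 30.0
t 19.4 pos [ 506.5 -168.9  165.5] closing 86.86 tilt [ 2.1e-03 -8.0e-04 -1.0e+00] q6 -1.86 -> shift [0.042 0.008 0.814] turn 0.002
```

```bash
python3 -m jog '[[0.03,0.01,0.3,0,0,0,0],[0,0,0.3,0,0,0,0],[0,0,0.2,0,0,0,0],[0,0,0,0,0,0,0],[0,0,0,0,0,0,0],[0,0,0,0,0,0,0],[0,0,0,0,0,0,0]]'; python3 - <<'E'
from h import *
to(504.9,-168.5,133,86.85); o=ctrl.get_obs(); print(o['ft_force'])
w=shot('wrist','w9'); s=shot('scene','s9'); t=shot('top','t9')
f=lambda a,x0,y0,x1,y1,W,H:cv2.resize(a[y0:y1,x0:x1],(W,H),interpolation=cv2.INTER_CUBIC)
a=np.hstack([np.vstack([f(s,200,120,320,210,400,300),f(t,350,170,430,230,400,300)]),f(w,220,100,420,400,400,600)])
cv2.imwrite('pics/c9.png',cv2.cvtColor(a,cv2.COLOR_RGB2BGR))
E
```

```text
t: 20.1
ee_pos: [504.6, -168.3, 132.6]
orientation: [0.086, 3.14, -0.0]
ft_force: [-0.5, 0.5, -4.5]
width: 13.9
grasp_force: 30.0
t 20.1 pos [ 504.6 -168.3  132.6] closing 86.85 tilt [ 6.e-04 -2.e-04 -1.e+00] q6 -1.86 -> shift [-0.007 -0.005 -0.01 ] turn 0.0
[-0.45050695  0.49475401 -4.45325166]
```

View pics/c9.png

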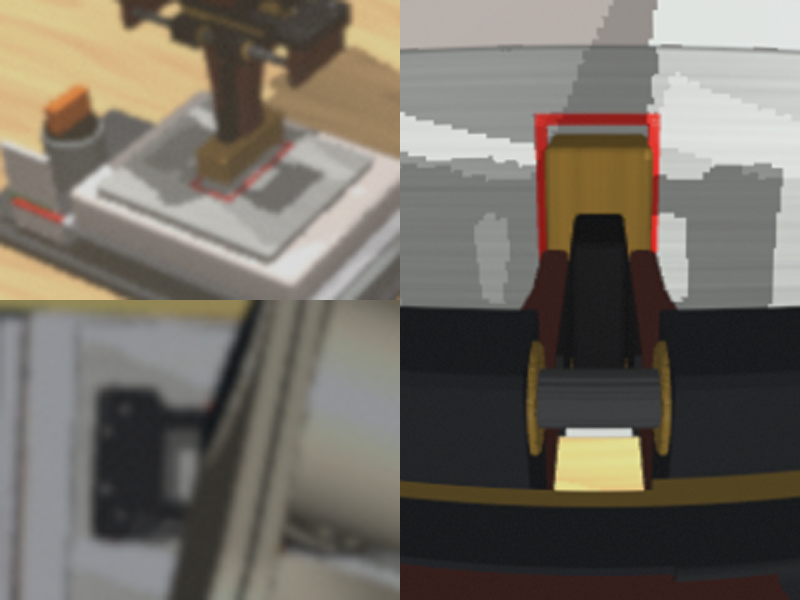

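The wrist crop shows the bar centred between the rectangle's long sides, with a gap under it. I'll check the lengthwise position and the height numerically.

```bash
python3 - <<'E'
from h import *
o=ctrl.get_obs(); im=cv2.imread('pics/w9.png'); hsv=cv2.cvtColor(im,cv2.COLOR_BGR2HSV); Rw=R.from_rotvec(o['orientation']).as_matrix()
T=lambda u,v,z:(Rw.T@(at_z('wrist',u,v,z,o)-o['ee_pos'])).round(1)[:2]
for c in(300,319,338): print(c,[tuple(hsv[r,c].tolist()) for r in range(154,180,1)])
r=cv2.inRange(hsv,(0,110,80),(8,255,255))|cv2.inRange(hsv,(172,110,80),(180,255,255))
for row in(185,200,212):
    u=np.nonzero(r[row,270:370])[0]+270; b=np.nonzero(cv2.inRange(hsv[row:row+1],(15,110,40),(35,255,255))[0,270:370])[0]+270
    print(row,'red',u.min(),u.max(),T(u.min()-.5,row,94),T(u.max()+.5,row,94),'brass',b.min(),b.max(),T(b.min()-.5,row,129),T(b.max()+.5,row,129))
for v in range(156,172,2): print(v,'mark',T(319,v,94),'bot',T(319,v,104),'top',T(319,v,129))
E
```

```text
300 [(45, 4, 144), (15, 11, 141), (1, 74, 141), (1, 176, 175), (1, 203, 178), (1, 204, 160), (2, 210, 143), (1, 190, 141), (2, 133, 134), (9, 15, 119), (70, 6, 118), (75, 4, 118), (23, 19, 107), (20, 96, 88), (19, 159, 80), (20, 161, 79), (20, 157, 81), (19, 159, 82), (20, 162, 82), (20, 163, 91), (20, 165, 111), (20, 166, 120), (20, 165, 128), (20, 167, 133), (20, 169, 133), (20, 169, 133)]
319 [(45, 4, 118), (8, 17, 120), (2, 71, 129), (1, 178, 142), (1, 207, 144), (1, 207, 143), (2, 207, 144), (1, 185, 142), (1, 122, 134), (12, 11, 118), (60, 4, 119), (60, 4, 119), (23, 22, 106), (19, 99, 88), (20, 159, 80), (20, 157, 81), (21, 166, 80), (20, 159, 80), (20, 159, 82), (20, 161, 92), (20, 165, 110), (20, 166, 118), (20, 168, 126), (20, 168, 129), (20, 169, 130), (20, 168, 129)]
338 [(60, 6, 119), (10, 13, 119), (3, 66, 127), (1, 168, 141), (1, 209, 143), (1, 209, 143), (1, 205, 144), (1, 190, 141), (1, 129, 136), (15, 13, 120), (68, 9, 120), (60, 4, 119), (23, 21, 107), (19, 100, 89), (20, 156, 80), (20, 156, 80), (20, 152, 79), (20, 158, 79), (20, 161, 81), (20, 157, 91), (20, 165, 108), (20, 168, 117), (20, 167, 124), (20, 170, 129), (20, 167, 130), (20, 169, 130)]
185 red 288 349 [ 24.6 -20.5] [24.6 20.7] brass 293 345 [ 32.3 -14.1] [32.3 15. ]
200 red 288 348 [ 14.2 -20.8] [14.2 20.3] brass 293 345 [ 23.8 -14.3] [23.8 15.2]
212 red 289 348 [  5.8 -20.3] [ 5.8 20.5] brass 294 344 [ 16.8 -13.9] [16.8 14.8]
156 mark [43.9  0.4] bot [45.1  0.4] top [48.3  0.4]
158 mark [42.6  0.4] bot [43.9  0.4] top [47.2  0.4]
160 mark [41.3  0.4] bot [42.6  0.4] top [46.1  0.4]
162 mark [39.9  0.4] bot [41.4  0.4] top [45.   0.4]
164 mark [38.6  0.4] bot [40.1  0.4] top [43.9  0.4]
166 mark [37.3  0.4] bot [38.9  0.4] top [42.8  0.4]
168 mark [36.   0.4] bot [37.6  0.4] top [41.7  0.4]
170 mark [34.6  0.4] bot [36.3  0.4] top [40.6  0.4]
```

The bar and mark centres agree within 0.5 mm, and the gap is about 10 mm. I'll let it settle and hand it in.

```bash
python3 -m jog '[[0,0,0,0,0,0,0],[0,0,0,0,0,0,0],[0,0,0,0,0,0,0],[0,0,0,0,0,0,0],[0,0,0,0,0,0,0]]'; python3 -c "
from workcell import ctrl
print(ctrl.close_job())"
```

```text
t: 20.75
ee_pos: [504.3, -168.2, 132.3]
orientation: [-0.086, -3.14, 0.0]
ft_force: [0.1, -0.0, -5.4]
width: 13.7
grasp_force: 30.0
the job is handed in; nothing more can be done
None
```

I handed the job in at about 20.8 s: the scale is level as near as the cameras can show (about 0.005 rad), and the brass bar is held still about 1 cm above the pan, upright and within about 0.5 mm of centre on the red rectangle; the hand-in returned no verdict.

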